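# Hang the sign plate on the buffet stand

### The job

Mount the sign plate on the sloping stand: lay it flat on the rubber face, its keyhole's slot end uphill, so that the screw head stands up through the round opening, and let go of it there. Then draw it straight down the slope until the screw is fully home at the end of the slot, and leave it lying flat and square on the stand. Do not push away or tip the bowl, the mug or the pepper mill.

Things in the scene. Friction and masses are not known exactly. Their poses are not given: they have to be found in the camera images.
- face: Fixed black rubber face of the low aluminium stand, 30 degrees to the counter, 240 mm up the slope (x) by 180 mm wide (y); z is square out of it. Origin: foot of the screw on the face's surface, mid-width, 105 mm above the counter; the face reaches 80 mm uphill and 160 mm downhill of it. The rubber grips: a plate laid on it stays put and takes 0.4 to 2 N to slide down.
- screw_head (a point): Centre of the top of the steel screw head, 13 mm out from the face (z) above the face's origin. Head 16 mm across, 5 mm thick; below it the neck, 7.5 mm thick, is 8 mm long down to the face. Axes as for the face.
- rail (a point): Centre of the upright wooden rail to grasp on the white loose plate (0.2-0.4 kg, 180 x 120 x 5 mm, flat on the counter, beside the stand). Plate z: out of the rail's side; x: to the top edge with the keyhole. Rail 12 mm thick (x), 90 mm long (y), from 5 to 37 mm above the plate's underside; this point is 21 mm above the underside, 35 mm below the plate's centre (towards -x).
- opening (a point): Centre of the keyhole's round opening (26 mm across, right through), at the height of the plate's underside, 65 mm from the rail towards the top edge (+x). It clears the screw head by 5 mm all round. Axes as for the rail.
- slot_end (a point): Where the screw's axis lies when home in the slot, at the height of the plate's underside: 28 mm beyond the opening's centre, towards the top edge (+x). The slot is 11 mm wide and ends there, stopping the neck. Axes as for the rail.
- plate: The white sign plate itself. Origin: centre of its underside. Axes as for the rail.
- bowl: White bowl, 110 mm across, 50 mm high, a bystander. Origin: centre of its underside.
- mug: Blue mug, 76 mm across, 90 mm high, a bystander. Origin: centre of its underside.
- mill: Dark wooden pepper mill, 52 mm across, 120 mm high, a bystander. Origin: centre of its underside.
There are look-alikes about, which are no part of the job. Of the things that look like the plate, the middle-sized one is meant.

How it is judged:
On the way, in this order (a step that is already met when the one before it is completed fails the run):
1. the plate lies flat on the sloping face with the screw head up through the round opening, released (x of opening in the frame of face between -0.01 and 0.01 m and y of opening in the frame of face between -0.01 and 0.01 m and z of opening in the frame of face between -0.003 and 0.003 m and angle between the z axis of opening and the z axis of face, either way round below 0.05 rad and contact force between the fingers and plate below 0.2 N and linear speed of plate below 0.02 m/s), for 0.2 s.
2. the plate is drawn down until the screw is home at the end of the slot (x of slot_end in the frame of face between -0.005 and 0.005 m and y of slot_end in the frame of face between -0.004 and 0.004 m and z of slot_end in the frame of face between -0.003 and 0.003 m and angle between the z axis of opening and the z axis of face, either way round below 0.05 rad and angle between the x axis of opening and the x axis of face, either way round below 0.14 rad), for 0.2 s.
At the end, for the whole second after the job is handed in: The plate is at rest flat on the sloping face (within 0.05 rad and 3 mm) and square with it (within 0.14 rad), with the screw at the end of the slot: slot_end within 5 mm along the slope and 4 mm across it of the screw's axis (all of step 2 and linear speed of plate below 0.01 m/s); the robot touches nothing.
It fails at once if the bowl is pushed away or tipped (distance of bowl from where it was at the start of the episode above 0.03 m or angle between bowl's own z axis and vertical above 0.35 rad).
It fails at once if the mug is pushed away or tipped (distance of mug from where it was at the start of the episode above 0.03 m or angle between mug's own z axis and vertical above 0.35 rad).
It fails at once if the pepper mill is pushed away or tipped (distance of mill from where it was at the start of the episode above 0.03 m or angle between mill's own z axis and vertical above 0.35 rad).
It also fails if it takes over 42 s, if anything falls off the work surface, if the arm or the gripper's body presses on something with over 40 N, if the wrist force passes 120 N, or if a joint passes its speed limit or range.

### The arm

A 6-joint arm with a two-finger parallel gripper is mounted at the origin on the work surface. World frame = base frame: x ahead of the robot, y to its left, z up, the work surface at z = 0. Lengths are in m, angles in rad, forces in N, time in s.
With the tool pointing down it reaches from about 0.375 to 0.925 m from the base axis. Payload 5.7 kg.
Tool frame: the origin (TCP) lies at the very end of the fingers, on their centre line; the grasp point (between the pads) lies grip_depth behind it (grip_depth is the distance from the TCP to the grasp point, in m); z points along the fingers, x is the direction in which the jaws open and shut, and the axes are right-handed (so a half turn about z gives the same grasp; the last joint's range is limited). The gripper opens to 88 mm and grips with 3 to 60 N. Pads are 20 mm wide; open, the fingers measure 115 mm over their backs; the gripper's body (75 mm by 178 mm) begins 61 mm behind the grasp point.
Start: joints at [-1.224, 0.359, 1.51, -0, 1.272, -0.115], TCP at [0.267, -0.537, 0.223] pointing down, gripper open.
Joint ranges: [-2.97, 2.97], [-1.01, 2.36], [0.21, 2.38], [-0.96, 4.11], [0.2, 2.71], [-2.98, 2.98]. Speed limits (rad/s): [2.39, 2.39, 3.14, 3.14, 3.14, 3.14].

### API

Orientations are given as [roll, pitch, yaw] about the fixed x, y, z axes, in that order (R = Rz(yaw) Ry(pitch) Rx(roll)).
In Python, from plant import * gives the robot as it stands. The module is installed in compiled form; this text tells all that it offers.
- The arm moves only by the tool jog_arm, never from a script. Its argument "motion" is a list of rows, each a list of 5 numbers: the shift along the world's x, y, z in m, then the turn about the world's z in degrees, then the finger opening in m, from 0 to 0.0878. In form: [[dx, dy, dz, spin, fingers], ...]. A call has 1 to 10 rows; each row shifts and turns the commanded pose from where the row before left it; what a row does not reach is not made up. A row lasts 1/12 s, in which the tool goes at most 41.7 mm and 7.16 degrees, less where a joint would pass 70% of its speed; a pose out of reach is approached as far as the arm can. A call is refused whole if a number of a shift passes 0.0417 or a number of a turn 7.16, either way. A call with a gripper value outside its range is refused whole. The fingers move at their own pace and stop on an object; "squeeze" is the grip in N (left out, the last holds). Time passes only in rows, so rows that do not move let the fingers close. It gives the time, the measured TCP pose, the force and the opening at its end, in the units of the state.
- sense(): the state, without advancing time (a new reading comes with each control period).
- read_camera(name): name is "scene" or "side" or "wrist"; returns a dict with "color" (480x640x3 uint8, red, green, blue), "fx", "fy", "cx", "cy" (pixels), "R" (3x3) and "t" (3): a world point X has camera coordinates R X + t. Camera axes: x right, y down, z forward; pixel columns grow to the right and rows downward; lengths in m; the calibration is good to about 2 mm. The wrist camera is an equidistant fisheye: a pixel r from the principal point sees the ray r / f radians off the axis. A picture is of the moment at which its call begins. There is no depth.
- close_job(): hands the job in, once; it reports no verdict.
The state is a dict: "time_s": time; "qpos": joint angles; "joint_vel": joint speeds; "tau": joint torques, N m; "ee_pos": TCP position; "orientation": TCP orientation; "contact_force": force on the tool from outside, world axes, zero at the start; "wrist_torque": the same for the moment, N m; "grip_width": finger opening in m.
Only numpy, scipy, OpenCV 4.12 (cv2) and the standard library are available. Lean on these libraries where they do the work, as an engineer would, in place of code of your own. Each camera call takes 0.05 s, during which the arm holds its last target. There are 200 camera calls.

## Working session

There is one attempt and no reset: what is moved stays moved. The work goes in short steps, Python scripts to look and compute and a tool call to move; the robot and the scene stay as the last step left them, time stands still between calls to the robot, and variables do not carry over. Pictures are saved under pics/ and viewed, about 8 in all and at most 12, crops included, and the job is handed in when it is done.

Besides the shell and the picture viewer there is one more tool, called after "Call:" in YAML: its name, and indented under it one key for each argument. jog_arm: Moves the arm, as the interface text tells. Its arguments: {"type":"object","properties":{"motion":{"type":"array","items":{"type":"array","items":{"type":"number"}}},"squeeze":{"type":"number"}},"required":["motion"]}

```bash
mkdir -p pics
cat > h.py <<'E'
from plant import *
import numpy as np, cv2
def grab(n,f):
    c=read_camera(n); cv2.imwrite(f'pics/{f}.png',cv2.cvtColor(c['color'],cv2.COLOR_RGB2BGR)); np.savez(f'pics/{f}.npz',**c); return c
def load(f): return dict(np.load(f'pics/{f}.npz'))
def ray(c,u,v,fish=False):
    x=(u-c['cx'])/c['fx']; y=(v-c['cy'])/c['fy']
    if fish:
        r=np.hypot(x,y); d=np.array([np.sin(r)*x/r,np.sin(r)*y/r,np.cos(r)])
    else: d=np.array([x,y,1.])
    d=c['R'].T@d; return -c['R'].T@c['t'], d/np.linalg.norm(d)
def onz(c,u,v,z,fish=False):
    o,d=ray(c,u,v,fish); return o+d*(z-o[2])/d[2]
def tri(c1,p1,c2,p2,f1=False,f2=False):
    o1,d1=ray(c1,*p1,f1); o2,d2=ray(c2,*p2,f2)
    A=np.c_[d1,-d2]; s=np.linalg.lstsq(A,o2-o1,rcond=None)[0]
    a,b=o1+d1*s[0],o2+d2*s[1]; return (a+b)/2, np.linalg.norm(a-b)
E
python3 -c "
from h import *
import plant; print([n for n in dir(plant) if n[0]!='_'])
print(sense()); print(globals().get('grip_depth'))
a=grab('scene','s0');b=grab('side','d0');w=grab('wrist','w0')
for c in(a,b,w): print(c['fx'],c['cx'],c['cy'],-c['R'].T@c['t'],c['R'][2])"
```

```text
['Unreachable', 'close_job', 'grip_depth', 'read_camera', 'sense']
{'time_s': 0.0, 'qpos': array([-1.22406272e+00,  3.59478947e-01,  1.51142773e+00, -1.30111426e-05,
        1.27248098e+00, -1.15097238e-01]), 'joint_vel': array([-0.00068587,  0.00042028, -0.00154708, -0.00083253, -0.00169131,
       -0.00077735]), 'tau': array([-1.79775037e-03, -5.15382457e+01, -2.70727909e+01,  6.73046149e-02,
        3.51604109e-02, -1.64869389e-04]), 'ee_pos': array([ 0.26710907, -0.53650009,  0.22182689]), 'orientation': array([-3.14139886e+00,  1.78455659e-03, -1.10896147e+00]), 'contact_force': array([-1.1446542 , -0.48108946, -0.01699354]), 'wrist_torque': array([-0.01105141, -0.0055914 , -0.04279941]), 'grip_width': 0.08812306887016236}
0.0187
440.01145672119907 320.2783359639226 230.04248746477643 [1.20136336 0.38704391 0.69160464] [-0.68438328 -0.40081095 -0.60907316]
548.0011229659503 315.1198355550827 236.567416460046 [-0.12346513  0.80556373  1.06379301] [ 0.45666592 -0.58185936 -0.67297543]
371.64829954431775 322.4924259587595 247.32174142116295 [ 0.33485433 -0.50344602  0.38300329] [-0.24777383 -0.12106366 -0.96122407]
```

View pics/s0.png

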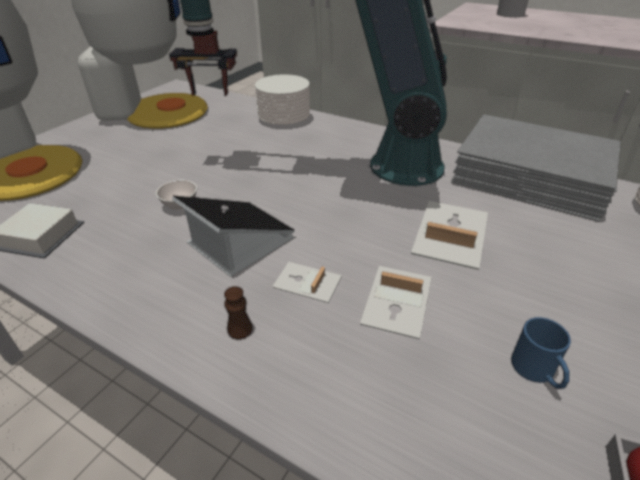

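View pics/d0.png

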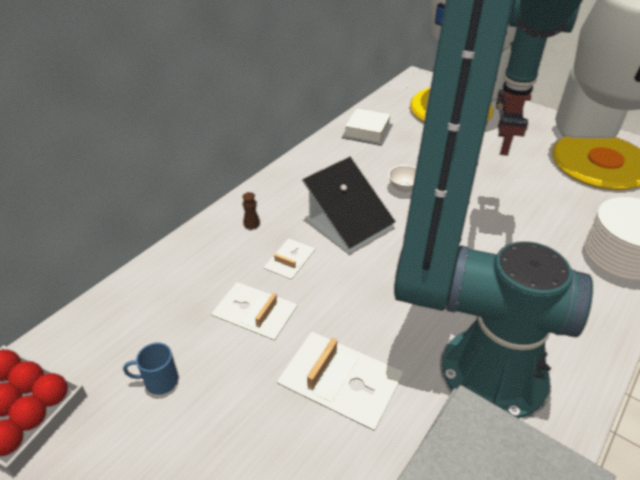

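```bash
cat > m.py <<'E'
from h import *
def quad(mask,seed):
    n,l,s,ce=cv2.connectedComponentsWithStats(mask.astype(np.uint8))
    k=l[seed[1],seed[0]]; m=(l==k).astype(np.uint8)
    c=max(cv2.findContours(m,0,1)[0],key=cv2.contourArea); h=cv2.convexHull(c)
    for e in np.linspace(.01,.12,40):
        p=cv2.approxPolyDP(h,e*cv2.arcLength(h,True),True)
        if len(p)<=4: break
    return p[:,0], s[k]
for f,seed,fs in(('s0',(385,315),(225,225)),('d0',(235,305),(350,215))):
    c=load(f); hsv=cv2.cvtColor(c['color'],cv2.COLOR_RGB2HSV).astype(int)
    H,S,V=hsv[...,0],hsv[...,1],hsv[...,2]
    print(f,'hsv plate',hsv[seed[1],seed[0]],'table',hsv[seed[1]+60,seed[0]], 'face',hsv[fs[1],fs[0]])
    x,y=seed; 
    m=(V>205)&(S<25) if 0 else ((V>hsv[y,x,2]-18)&(S<40))
    p,s=quad(m,seed); print('plate px',p.tolist(),s)
    print(np.round([onz(c,*q,.005) for q in p],4).tolist())
    r=(H>8)&(H<22)&(S>110)&(V>90); n,l,st,ce=cv2.connectedComponentsWithStats(r.astype(np.uint8))
    for i in range(1,n):
        if st[i,4]>60: print('rail',st[i],ce[i].round(1),onz(c,*ce[i],.021).round(4))
    p,s=quad(V<60,fs); print('face px',p.tolist(),s)
E
python3 m.py
python3 -c "
import cv2
a=cv2.imread('pics/s0.png')[180:345,150:450];b=cv2.imread('pics/d0.png')[145:345,200:410]
f=lambda i:cv2.resize(i,None,fx=600/ i.shape[1]*.66,fy=600/i.shape[1]*.66,interpolation=cv2.INTER_CUBIC)
a,b=f(a),f(b);h=max(a.shape[0],b.shape[0])
p=lambda i:cv2.copyMakeBorder(i,0,h-i.shape[0],0,0,0)
o=cv2.hconcat([p(a),p(b)]);print(o.shape,a.shape);cv2.imwrite('pics/z0.png',o)"
```

```text
s0 hsv plate [ 23  12 192] table [ 15  10 156] face [15 15 33]
plate px [[379, 266], [430, 276], [419, 336], [361, 322]] [ 361  266   70   71 2692]
[[0.4801, 0.1217, 0.005], [0.4534, 0.2349, 0.005], [0.6268, 0.2724, 0.005], [0.6516, 0.1591, 0.005]]
rail [155  96  32  17 423] [170.5 103.8] [ 0.03  -0.992  0.021]
rail [  3 154  45  25 778] [ 25.2 166.4] [ 0.6245 -1.009   0.021 ]
face px [[176, 197], [249, 203], [291, 229], [221, 228]] [ 176  197  116   33 1944]
d0 hsv plate [ 27  10 239] table [ 18  14 220] face [24 27 48]
plate px [[211, 312], [235, 281], [307, 285], [273, 338]] [ 211  281   97   58 2439]
[[0.6314, 0.2689, 0.005], [0.6572, 0.1558, 0.005], [0.4969, 0.052, 0.005], [0.4553, 0.2357, 0.005]]
rail [588 147  37  23 654] [605.8 157.5] [ 0.0506 -0.9904  0.021 ]
rail [276 255  18  11  73] [284.7 260.2] [0.5916 0.0287 0.021 ]
rail [257 295  18  30 158] [265.6 309.3] [0.5185 0.1891 0.021 ]
rail [308 340  28  47 367] [321.4 363. ] [0.314  0.2309 0.021 ]
face px [[347, 159], [392, 219], [351, 246], [305, 180]] [ 305  159   88   88 3913]
(377, 792, 3) (218, 396, 3)
```

View pics/z0.png

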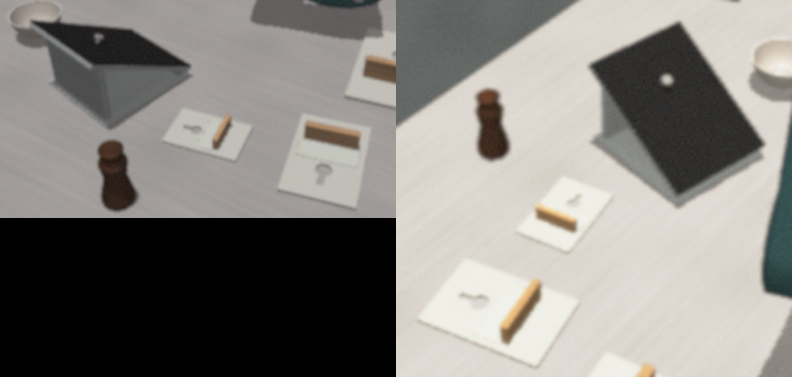

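```bash
cat > m2.py <<'E'
from h import *
a,b=load('s0'),load('d0')
def P(n,p,q):
    X,e=tri(a,p,b,q); print(n,X.round(4),round(e,4)); return X
def blob(c,x,y,r):
    g=cv2.cvtColor(c['color'],cv2.COLOR_RGB2GRAY)[y-r:y+r+1,x-r:x+r+1].astype(float); w=np.clip(g-90,0,None)
    v,u=np.mgrid[y-r:y+r+1,x-r:x+r+1]; return (w*u).sum()/w.sum(),(w*v).sum()/w.sum()
pa,pb=blob(a,225,208,4),blob(b,343,187,5); print(pa,pb)
P('screw',pa,pb)
A=[(176,197),(249,203),(292,231),(235,234)]
for n,q in zip(('s','s','s','s'),A): print(q,[onz(a,*q,z).round(3) for z in(.025,.145)])
for q in [(347,159),(392,219),(351,246),(305,180)]: print(q,[onz(b,*q,z).round(3) for z in(.025,.145)])
E
python3 m2.py
```

```text
(np.float64(224.05070422535212), np.float64(207.4112676056338)) (np.float64(343.2672457843638), np.float64(186.71844660194174))
screw [ 0.5869 -0.2321  0.1125] 0.0019
(176, 197) [array([ 0.522, -0.472,  0.025]), array([ 0.644, -0.318,  0.145])]
(249, 203) [array([ 0.445, -0.279,  0.025]), array([ 0.581, -0.159,  0.145])]
(292, 231) [array([ 0.491, -0.11 ,  0.025]), array([ 0.619, -0.021,  0.145])]
(235, 234) [array([ 0.571, -0.225,  0.025]), array([ 0.684, -0.115,  0.145])]
(347, 159) [array([ 0.731, -0.461,  0.025]), array([ 0.633, -0.314,  0.145])]
(392, 219) [array([ 0.449, -0.288,  0.025]), array([ 0.383, -0.162,  0.145])]
(351, 246) [array([ 0.479, -0.122,  0.025]), array([ 0.409, -0.015,  0.145])]
(305, 180) [array([ 0.77 , -0.285,  0.025]), array([ 0.667, -0.159,  0.145])]
```

Call:
jog_arm:
  motion:
    - [0.013,0.036,0.005,3.8,0.0878]
    - [0.013,0.036,0.005,3.8,0.0878]
    - [0.013,0.036,0.005,3.8,0.0878]
    - [0.013,0.036,0.005,3.8,0.0878]
    - [0.013,0.036,0.005,3.8,0.0878]
    - [0.013,0.036,0.005,3.8,0.0878]
    - [0.013,0.036,0.005,3.8,0.0878]
    - [0.013,0.036,0.005,3.8,0.0878]
    - [0.013,0.036,0,3.8,0.0878]

```text
time_s: 0.9
ee_pos: [0.3849, -0.2116, 0.2635]
orientation: [3.141, -0.002, -0.509]
contact_force: [0.9, 0.1, -0.4]
grip_width: 0.0879
```

```bash
python3 -c "
from h import *
w=grab('wrist','w1');print(sense()['ee_pos'],-w['R'].T@w['t'])"
```

```text
[ 0.38578955 -0.20506057  0.2628667 ] [ 0.42146823 -0.14579515  0.42453764]
```

View pics/w1.png

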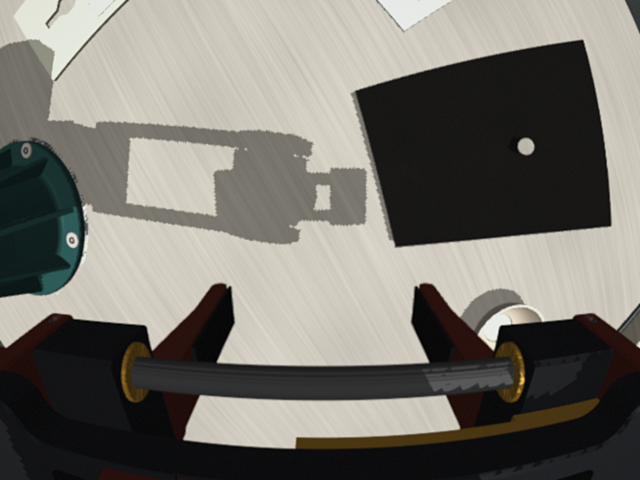

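```bash
python3 -c "
from h import *
w=load('w1');a=load('s0');b=load('d0')
g=cv2.cvtColor(w['color'],cv2.COLOR_RGB2GRAY)
m=(g>110).astype(np.uint8);n,l,s,ce=cv2.connectedComponentsWithStats(m);k=l[146,526];print(s[k],ce[k]);sp=ce[k]
print('screw on z=.1163',onz(w,*sp,.1163,True).round(4))
print(tri(w,sp,a,(224.05,207.8),True),tri(w,sp,b,(343.3,187),True))
C=[onz(w,u,v,z,True) for u,v,z in((357,91,.025),(396,246,.025),(610,226,.145),(583,41,.145))]
for c in C: print(c.round(4))
C=np.array(C);lo=(C[0]+C[1])/2;hi=(C[2]+C[3])/2
print(np.linalg.norm(C[0]-C[1]),np.linalg.norm(C[2]-C[3]),np.linalg.norm(hi-lo))
d=hi-lo;y=np.degrees(np.arctan2(d[1],d[0]));wv=(C[0]-C[1]+C[3]-C[2]);y2=np.degrees(np.arctan2(wv[1],wv[0]))-90
print('yaw',y,y2,np.degrees(np.arctan2(d[2],np.hypot(*d[:2]))))
o=lo+d*160/240;u=d/np.linalg.norm(d);print('origin',o)
"
```

```text
[518 138  16  17 219] [525.6347032  145.91780822]
screw on z=.1163 [ 0.5864 -0.2294  0.1163]
(array([ 0.58846907, -0.23034878,  0.11218696]), np.float64(0.0004541529389523562)) (array([ 0.58590364, -0.22990254,  0.1150593 ]), np.float64(0.002126311208134304))
[ 0.4816 -0.1137  0.025 ]
[ 0.4394 -0.2853  0.025 ]
[ 0.6367 -0.3332  0.145 ]
[ 0.679 -0.162  0.145]
0.17667668832659172 0.1763041085448543 0.2359197817361491
yaw -13.686327774921452 -13.855371701828844 30.573780296476816
origin [ 0.59206269 -0.23156328  0.105     ]
```

Call:
jog_arm:
  motion:
    - [0.012,0.037,0,3.8,0.0878]
    - [0.012,0.037,0,3.8,0.0878]
    - [0.012,0.037,0,3.8,0.0878]
    - [0.012,0.037,0,3.8,0.0878]
    - [0.012,0.037,-0.01,3.8,0.0878]
    - [0.012,0.037,-0.01,3.8,0.0878]
    - [0.012,0.037,-0.01,3.8,0.0878]
    - [0.012,0.037,-0.01,3.8,0.0878]
    - [0.012,0.037,-0.01,3.8,0.0878]
    - [0.012,0.037,-0.01,3.8,0.0878]

```text
time_s: 1.78
ee_pos: [0.5044, 0.1587, 0.2019]
orientation: [3.141, 0.0, 0.154]
contact_force: [1.2, -1.2, 0.2]
grip_width: 0.0879
```

Call:
jog_arm:
  motion:
    - [0.01,0.032,-0.01,3.0,0.0878]
    - [0,0,0,0,0.0878]
    - [0,0,0,0,0.0878]

```text
time_s: 2.03
ee_pos: [0.5139, 0.19, 0.1915]
orientation: [3.141, 0.002, 0.206]
contact_force: [0.8, 0.5, 0.4]
grip_width: 0.0876
```

```bash
python3 -c "
from h import *
w=grab('wrist','w2');print(sense()['ee_pos'],np.degrees(sense()['orientation']))"
```

```text
[0.51379267 0.18877151 0.19200892] [1.79968138e+02 1.05543905e-01 1.17018636e+01]
```

View pics/w2.png

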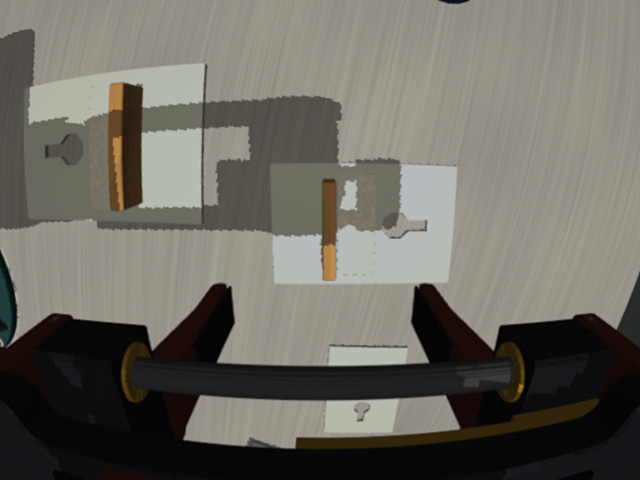

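```bash
python3 -c "
from h import *
w=load('w2')
hsv=cv2.cvtColor(w['color'],cv2.COLOR_RGB2HSV).astype(int)
m=((hsv[...,0]>5)&(hsv[...,0]<25)&(hsv[...,1]>100)&(hsv[...,2]>60)).astype(np.uint8)
n,l,s,ce=cv2.connectedComponentsWithStats(m);k=l[230,329];print(s[k],ce[k])
r=[onz(w,u,v,.037,True) for u,v in((323.,180.),(335.5,180),(324,280),(336,280))]
for q in r: print('rail',q.round(4))
print('mean',np.mean(r,0).round(4))
C=np.array([onz(w,u,v,.005,True) for u,v in((270,163),(456,165),(449,282),(275,283))]);print(C.round(4))
d=C[1]+C[2]-C[0]-C[3];yaw=np.arctan2(d[1],d[0]);print('yaw',np.degrees(yaw),np.linalg.norm(d)/2,np.linalg.norm(C[0]-C[3]))
c=C.mean(0);print('centre',c,'rail',c-.035*np.r_[np.cos(yaw),np.sin(yaw),0])
print('open',onz(w,396,224,0.005,True),'slot tip',onz(w,427,226,0.005,True))
"
```

```text
[ 322  179   14  102 1259] [328.73391581 228.97299444]
rail [0.5048 0.2333 0.037 ]
rail [0.5152 0.2355 0.037 ]
rail [0.5242 0.1451 0.037 ]
rail [0.5349 0.1473 0.037 ]
mean [0.5198 0.1903 0.037 ]
[[0.4535 0.2362 0.005 ]
 [0.6279 0.2738 0.005 ]
 [0.6553 0.1563 0.005 ]
 [0.4791 0.1195 0.005 ]]
yaw 11.9805936638101 0.17918404463326637 0.11947210725880175
centre [0.55395472 0.19646634 0.005     ] rail [0.51971709 0.18920103 0.005     ]
open [0.58323479 0.2036848  0.005     ] slot tip [0.61443534 0.20849731 0.005     ]
```

Call:
jog_arm:
  motion:
    - [0.006,0.001,-0.03,0.3,0.0878]
    - [0,0,-0.04,0,0.07]
    - [0,0,-0.04,0,0.06]
    - [0,0,-0.04,0,0.05]
    - [0,0,-0.02,0,0.045]
    - [0,0,-0.007,0,0.04]
    - [0,0,0,0,0.04]
  squeeze: 40

```text
time_s: 2.67
ee_pos: [0.519, 0.1882, 0.0145]
orientation: [3.141, 0.004, 0.207]
contact_force: [0.8, 0.8, 0.5]
grip_width: 0.0513
```

Call:
jog_arm:
  motion:
    - [0.0008,0.001,0,0,0.02]
    - [0,0,0,0,0]
    - [0,0,0,0,0]
    - [0,0,0,0,0]
    - [0,0,0,0,0]
    - [0,0,0,0,0]
  squeeze: 40

```text
time_s: 3.17
ee_pos: [0.5208, 0.1909, 0.0163]
orientation: [3.142, 0.0, 0.209]
contact_force: [0.5, -0.5, 8.3]
grip_width: 0.0117
```

Call:
jog_arm:
  motion:
    - [0,0,0.01,0,0]
    - [0,0,0.02,0,0]
    - [0,0,0.03,0,0]
    - [0,0,0.04,0,0]
    - [0,0,0.04,0,0]
    - [0,0,0.04,0,0]
    - [0,0,0,0,0]

```text
time_s: 3.75
ee_pos: [0.5259, 0.1922, 0.2041]
orientation: [-3.141, -0.014, 0.209]
contact_force: [1.5, -0.3, -2.4]
grip_width: 0.0119
```

```bash
python3 -c "
from h import *
w=grab('wrist','w3');s=sense();print(s['ee_pos'],np.degrees(s['orientation']),s['contact_force'],s['wrist_torque'])"
```

```text
[0.52434496 0.1917514  0.2006127 ] [-179.98835711   -0.55895612   11.9704116 ] [ 0.17236913  0.21505809 -2.90400712] [-0.02754594 -0.03018932  0.01748856]
```

View pics/w3.png

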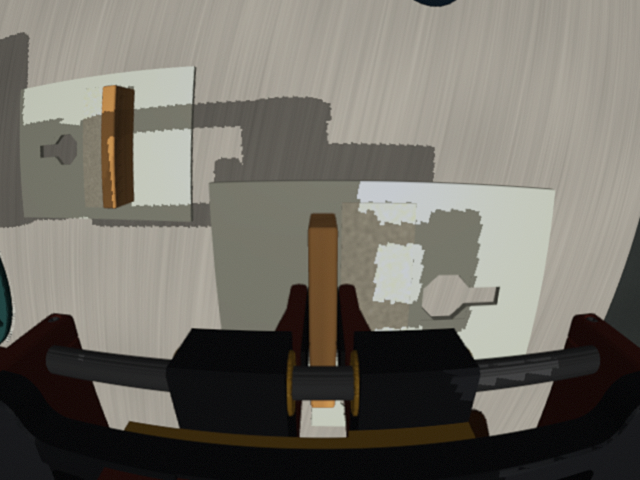

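```bash
python3 -c "
from h import *
w=load('w3');b=load('d0');a=load('s0')
print('mill',onz(b,252,226,0),onz(a,240,335,0),'bowl',onz(b,402,185,0))
R=w['R'];
for zu in(.182,.185):
  zt=zu+.005
  O=onz(w,445,297,zt,True);T=onz(w,497,296,zt,True);C1=onz(w,210,183,zt,True);C2=onz(w,553,189,zt,True)
  t=np.array([.5252,.1920]);y=np.radians(12.);r=np.array([[np.cos(y),np.sin(y)],[-np.sin(y),np.cos(y)]])
  print(zu,[ (r@(q[:2]-t)).round(4) for q in(O,T,C1,C2)], np.degrees(np.arctan2(*(C2-C1)[[1,0]])),np.linalg.norm(C2-C1))
"
```

```text
mill [ 0.77529933 -0.03846432  0.        ] [ 0.79668903 -0.03432571  0.        ] bowl [ 0.52628732 -0.47716565  0.        ]
0.182 [array([ 0.0677, -0.0042]), array([ 0.1003, -0.005 ]), array([-0.0546,  0.0575]), array([0.1292, 0.0576])] 12.031136607981306 0.18378073099693956
0.185 [array([ 0.0665, -0.0028]), array([ 0.0986, -0.0036]), array([-0.0537,  0.0578]), array([0.127 , 0.0579])] 12.031136607981315 0.18068730894763513
```

Call:
jog_arm:
  motion:
    - [0,-0.015,0.003,-1.5,0]
    - [0,-0.03,0.003,-2.2,0]
    - [0,-0.037,0.003,-2.2,0]
    - [0,-0.037,0.003,-2.2,0]
    - [0,-0.037,0,-2.2,0]
    - [0,-0.037,0,-2.2,0]
    - [0,-0.037,0,-2.2,0]
    - [0,-0.037,0,-2.2,0]
    - [0,-0.037,0,-2.2,0]
    - [0,-0.037,0,-2.2,0]

```text
time_s: 4.63
ee_pos: [0.5193, -0.1513, 0.2058]
orientation: [-3.141, 0.004, -0.165]
contact_force: [0.3, 0.8, -2.5]
grip_width: 0.0113
```

Call:
jog_arm:
  motion:
    - [0,-0.03,0,-2.2,0]
    - [0,-0.022,0,-2,0]
    - [0,-0.012,0,-0.5,0]
    - [0,0,0,0,0]
    - [0,0,0,0,0]
    - [0,0,0,0,0]

```text
time_s: 5.13
ee_pos: [0.5205, -0.2124, 0.2068]
orientation: [-3.14, 0.002, -0.244]
contact_force: [0.7, 1.2, -2.5]
grip_width: 0.0116
```

Call:
jog_arm:
  motion:
    - [0.0005,0.0005,-0.02,0.2,0]
    - [0,0,-0.015,0,0]
    - [0,0,-0.008,0,0]
    - [0,0,0,0,0]
    - [0,0,0,0,0]

```text
time_s: 5.55
ee_pos: [0.5215, -0.2125, 0.1645]
orientation: [-3.141, 0.001, -0.24]
contact_force: [0.3, -0.6, -2.5]
grip_width: 0.0122
```

```bash
python3 -c "
from h import *
w=grab('wrist','w4');s=sense();print(s['ee_pos'],np.degrees(s['orientation']),s['contact_force'],s['wrist_torque'])"
```

```text
[ 0.52198251 -0.21302163  0.16511037] [-1.79998633e+02 -1.63574596e-02 -1.37780912e+01] [-0.1061733  -1.0681627  -2.25107543] [ 0.01665707 -0.02118603  0.00530346]
```

View pics/w4.png

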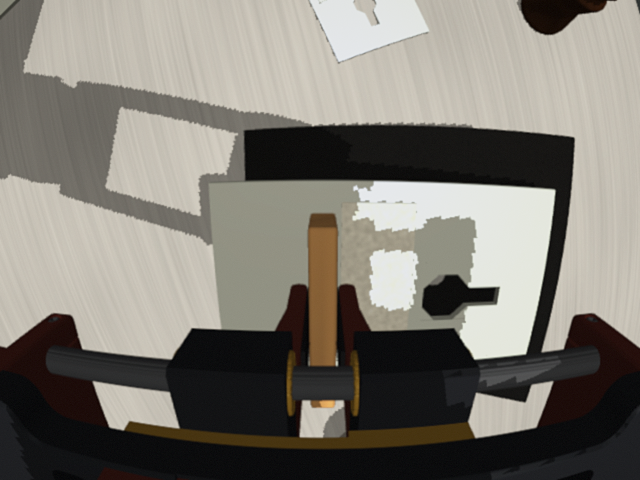

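```bash
python3 -c "
from h import *
w=load('w4')
o=np.array([.5925,-.2312]);y=np.radians(-13.75);r=np.array([[np.cos(y),np.sin(y)],[-np.sin(y),np.cos(y)]])
F=lambda p:(r@(p[:2]-o)).round(4)
print('face corners',F(onz(w,574,137,.145,True)),F(onz(w,527,402,.145,True)),'expect .0693 +-.09')
for zt in(.152,.155): print(zt,'edge corner',F(onz(w,555,189,zt,True)),'other',F(onz(w,210,184,zt,True)),'open',F(onz(w,446,297,zt,True)))
print('tcp',F(np.array([.522,-.2128])))
"
```

```text
face corners [0.0682 0.0896] [ 0.0705 -0.0884] expect .0693 +-.09
0.152 edge corner [0.0516 0.0595] other [-0.1277  0.0586] open [-0.0082 -0.0004]
0.155 edge corner [0.0494 0.0598] other [-0.1268  0.0589] open [-0.0093  0.0009]
tcp [-0.0729  0.0011]
```

Call:
jog_arm:
  motion:
    - [0,0,-0.006,0,0]
    - [0,0,-0.004,0,0]
    - [0,0,-0.002,0,0]
    - [0,0,0,0,0]

```text
time_s: 5.93
ee_pos: [0.5213, -0.2135, 0.1522]
orientation: [-3.141, 0.001, -0.242]
contact_force: [0.8, -0.1, -2.6]
grip_width: 0.0118
```

Call:
jog_arm:
  motion:
    - [0,0,-0.001,0,0]
    - [0,0,-0.001,0,0]
    - [0,0,0,0,0]

```text
time_s: 6.18
ee_pos: [0.5218, -0.2138, 0.1507]
orientation: [3.141, -0.0, -0.242]
contact_force: [-1.1, 0.1, -0.9]
grip_width: 0.0119
```

Call:
jog_arm:
  motion:
    - [0,0,0,0,0.0128]
    - [-0.0006,0.0001,-0.0035,0,0.0132]
    - [-0.0006,0.0001,-0.0035,0,0.0138]
    - [-0.0006,0.0001,-0.0035,0,0.0142]
    - [-0.0003,0.0001,-0.0035,0,0.0148]
    - [-0.0003,0.0001,-0.0035,0,0.0152]
    - [-0.0002,0,-0.0035,0,0.0155]
    - [0,0,0,0,0.0155]
  squeeze: 8

```text
time_s: 6.85
ee_pos: [0.5195, -0.2133, 0.1292]
orientation: [3.142, -0.001, -0.242]
contact_force: [-0.2, 0.5, 0.5]
grip_width: 0.0156
```

```bash
python3 -c "
from h import *
w=grab('wrist','w5');d=grab('side','d5');s=sense();print(s['ee_pos'],np.degrees(s['orientation']),s['contact_force'],s['wrist_torque'])
a=w['color'];b=cv2.resize(d['color'][120:270,270:430],None,fx=2,fy=2)
a=cv2.resize(a[150:450,180:620],None,fx=1,fy=1)
o=np.zeros((300,770,3),np.uint8);o[:,:440]=a;o[:,450:770]=b
cv2.imwrite('pics/z5.png',o[...,::-1])"
```

```text
[ 0.51966403 -0.21341716  0.12976416] [ 1.79988558e+02 -5.83536436e-02 -1.38392299e+01] [-0.3262343  -0.10204295  0.15257596] [-0.0601961  -0.07486908  0.02307878]
```

View pics/z5.png

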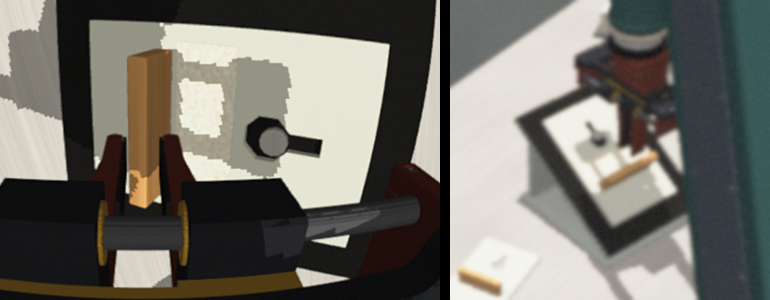

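```bash
cat > f.py <<'E'
from h import *
y=np.radians(-13.75);c,s=np.cos(y),np.sin(y);k=np.pi/6
X=np.array([np.cos(k)*c,np.cos(k)*s,np.sin(k)]);Y=np.array([-s,c,0]);Z=np.cross(X,Y)
O=np.array([.5925,-.2312,.105])
def onface(cam,u,v,h,fish=True):
    o,d=ray(cam,u,v,fish); p=o+d*((O+h*Z-o)@Z)/(d@Z)
    q=p-O; return np.r_[q@X,q@Y].round(4)
E
python3 -c "
from f import *
w=load('w5')
print('face cnr',onface(w,244,148,0) )
for n,p,h in(('c_lo',(270,170),.005),('c_hi',(570,194),.005),('c_hi-',(528,398),.005),('open',(447,288),.005),('head',(453,291),.013),('slot tip',(501,293),.005),('rail top a',(309,205),.037),('rail top b',(351,199),.037)): print(n,onface(w,*p,h))
"
```

```text
face cnr [-0.1504  0.0733]
c_lo [-0.1235  0.0584]
c_hi [0.0553 0.0582]
c_hi- [ 0.0565 -0.0615]
open [-0.0044 -0.0007]
head [0.0004 0.0014]
slot tip [0.026  0.0017]
rail top a [-0.0734  0.0436]
rail top b [-0.0495  0.0486]
```

Call:
jog_arm:
  motion:
    - [-0.003,0,0,0,0.04]
    - [0,0,0,0,0.04]
    - [0,0,0,0,0.04]
    - [0,0,-0.01,0,0.04]
    - [0,0,-0.015,0,0.04]
    - [0,0,-0.012,0,0.04]
    - [0,0,-0.003,0,0.04]
    - [0,0,0,0,0.04]

```text
time_s: 7.62
ee_pos: [0.5151, -0.2126, 0.0883]
orientation: [-3.141, 0.003, -0.242]
contact_force: [-0.6, -0.1, 0.5]
grip_width: 0.0401
```

Call:
jog_arm:
  motion:
    - [-0.0017,0.0004,-0.001,0,0.04]
    - [-0.0017,0.0004,-0.001,0,0.04]
    - [-0.0017,0.0004,-0.001,0,0.04]
    - [-0.0017,0.0004,-0.001,0,0.04]
    - [-0.0017,0.0004,-0.001,0,0.04]
    - [-0.0017,0.0004,-0.001,0,0.04]
    - [-0.0017,0.0004,-0.001,0,0.04]
    - [-0.0017,0.0004,-0.001,0,0.04]
    - [-0.0017,0.0004,-0.001,0,0.04]

```text
time_s: 8.37
ee_pos: [0.5007, -0.2096, 0.0807]
orientation: [3.142, -0.0, -0.242]
contact_force: [1.3, -0.5, 1.2]
grip_width: 0.04
```

```bash
python3 -c "
from h import *
w=grab('wrist','w6');s=sense();print(s['ee_pos'],s['contact_force'],s['wrist_torque'])"
```

```text
[ 0.50010482 -0.20929471  0.08037557] [-1.00331251  0.06161113 -0.64577644] [-0.05756899 -0.10047815  0.04082659]
```

View pics/w6.png

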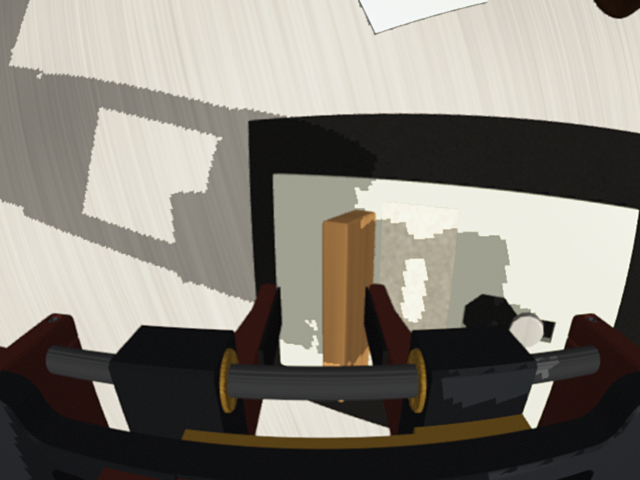

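Call:
jog_arm:
  motion:
    - [-0.0017,0.0004,-0.001,0,0.04]
    - [-0.0017,0.0004,-0.001,0,0.04]
    - [-0.0017,0.0004,-0.001,0,0.04]
    - [-0.0017,0.0004,-0.001,0,0.04]
    - [0,0,0,0,0.04]

```text
time_s: 8.83
ee_pos: [0.4931, -0.2076, 0.0762]
orientation: [-3.141, 0.001, -0.242]
contact_force: [-0.2, 0.2, -0.4]
grip_width: 0.0399
```

Call:
jog_arm:
  motion:
    - [-0.0009,0.0002,-0.0005,0,0.04]
    - [-0.0009,0.0002,-0.0005,0,0.04]
    - [0,0,0,0,0.04]

```text
time_s: 9.08
ee_pos: [0.4923, -0.2076, 0.0757]
orientation: [3.142, -0.0, -0.242]
contact_force: [0.4, -0.1, 1.1]
grip_width: 0.04
```

```bash
cat > chk.py <<'E'
from f import *
import sys
w=grab('wrist',sys.argv[1]);s=sense();print(s['ee_pos'],s['contact_force'])
g=cv2.cvtColor(w['color'],cv2.COLOR_RGB2GRAY);m=(g>100).astype(np.uint8)
row=lambda v,a,b:[a+i for i in np.flatnonzero(np.diff(m[v,a:b].astype(int)))]
# downhill plate edge: first dark->bright transition right of the black border
for v in(200,220,240,260):
    t=[u for u in row(v,180,330) if m[v,u+1]]
    print(v,[(u,onface(w,u+.5,v,.005).tolist()) for u in t])
E
python3 chk.py w7
```

```text
[ 0.49222799 -0.20755595  0.07567578] [-0.11802819  0.375061    0.47921502]
200 [(np.int64(273), [-0.147, 0.0439])]
220 [(np.int64(273), [-0.1474, 0.0326])]
240 [(np.int64(274), [-0.1472, 0.0211])]
260 [(np.int64(275), [-0.147, 0.0093])]
```

Call:
jog_arm:
  motion:
    - [-0.0009,0.0002,-0.0005,0,0.04]
    - [-0.0009,0.0002,-0.0005,0,0.04]
    - [0,0,0,0,0.04]
    - [0,0,0,0,0.04]

```text
time_s: 9.47
ee_pos: [0.4919, -0.2076, 0.0753]
orientation: [3.141, -0.003, -0.242]
contact_force: [4.0, 0.8, 4.0]
grip_width: 0.0395
```

```bash
python3 chk.py w8
```

```text
[ 0.49186724 -0.20765962  0.07532313] [4.03337044 1.13191639 5.27057637]
200 [(np.int64(273), [-0.1472, 0.0438])]
220 [(np.int64(273), [-0.1476, 0.0325])]
240 [(np.int64(274), [-0.1474, 0.021])]
260 [(np.int64(275), [-0.1472, 0.0093])]
```

Call:
jog_arm:
  motion:
    - [0.002,-0.0005,0.001,0,0.04]
    - [0.002,-0.0005,0.0012,0,0.042]
    - [0.001,-0.0002,0.002,0,0.044]
    - [0,0,0.015,0,0.044]
    - [0,0,0.025,0,0.044]
    - [0,0,0.03,0,0.044]
    - [0,0,0.03,0,0.044]
    - [0,0,0.03,0,0.044]
    - [0,0,0,0,0.044]

```text
time_s: 10.27
ee_pos: [0.4976, -0.2099, 0.2141]
orientation: [3.139, -0.007, -0.241]
contact_force: [0.8, 0.6, -0.3]
grip_width: 0.0438
```

```bash
python3 -c "
from h import *
w=grab('wrist','w9');s=sense();print(s['ee_pos'],s['contact_force'],s['time_s'])"
```

```text
[ 0.49649836 -0.20926777  0.21151328] [-0.29930221  0.46018057  0.31241364] 10.3167
```

View pics/w9.png

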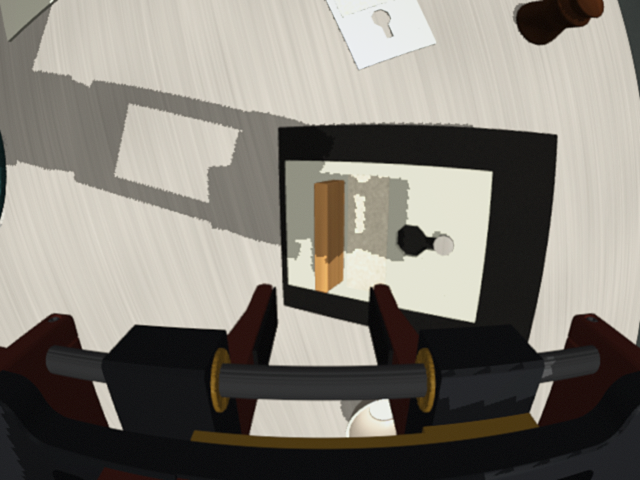

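The picture shows the plate lying on the face with the screw head (443,245) at the end of the slot. I'll measure it once more before handing in.

```bash
python3 -c "
from f import *
w=load('w9')
C=[onface(w,u,v,.005) for u,v in((286,160),(493,171),(475,323),(289,287))]
for c in C: print(c)
print('head',onface(w,443,245,.013),'open',onface(w,411,240,.005))
d=C[1]-C[0];print('yaw',np.degrees(np.arctan2(d[1],d[0])),d[0])
u=(C[1]+C[2])/2;print('slot_end',u-np.array([.032,0]))
print(sense()['joint_vel'].round(4));close_job()"
```

```text
[-0.1462  0.0583]
[0.0329 0.0585]
[ 0.0329 -0.062 ]
[-0.1463 -0.0647]
head [0.0004 0.0006] open [-0.0274 -0.0011]
yaw 0.06398186007484796 0.17909999999999998
slot_end [ 0.0009  -0.00175]
[ 0.      0.0445  0.0657  0.0013 -0.0325 -0.0003]
the job is handed in; nothing more can be done
```

The sign plate is mounted: it lies on the stand's rubber face with the screw at the end of the slot. I handed the job in at about 10.3 s; no verdict is reported.

**What I did**
- I gripped the middle-sized plate by its rail, carried it to the stand and rested its top edge on the face. I then opened the fingers and it came down flat with the screw head through the opening.
- With the fingers clear, it lay with the opening about 4 mm downhill and 1–2 mm sideways of the screw.
- I pushed the rail down the slope with one finger until the force rose to about 4–5 N at the end stop, then backed off and lifted clear.

**Last checks, from the wrist camera**

| Check | Measured | Allowed |
|---|---|---|
| slot_end along the slope | +0.9 mm | ±5 mm |
| slot_end across the slope | −1.8 mm | ±4 mm |
| Plate angle on the face | about 0.1° | 8° |

- **Flatness:** the plate's corners, placed on the face plane, gave about 179 mm for its 180 mm length, which fits lying flat. I did not measure tilt directly.
- **Robot:** the fingers were well clear and the contact force was near zero. The arm was still settling slightly (joint speeds up to 0.07 rad/s) when I handed in.
- **Bystanders:** the arm went nowhere near the bowl, mug or pepper mill, but I did not measure their final positions.

**What did not go as planned:** the plate slipped out of the loosened fingers during the tilt and dropped the last part by itself, instead of being guided all the way down. It still landed in place. The sideways offset agrees only to about 1 mm between the plate corners (−1.8 mm) and the opening (−1.1 mm).

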